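# Gauge the dust plugs for the slit lamp

## Task

Three aluminium dust plugs with black knobs stand on the clinic table; only one is the right size, because its barrel goes into the wide go bore (green ring) of the steel gauge but stops at the narrow no-go bore (red ring). Set that plug down upright on the middle of the no-go bore to show that it stops there, then put it in the go bore, fully home and upright, and let go. Leave the other two plugs standing where they are.

Things in the scene. Friction and masses are not known exactly. Their poses are not given: they have to be found in the camera images.
- gauge: Steel block fixed to the table, 84 (x) by 168 (y) by 42 mm high; origin at the centre of its underside, z up. Go bore, ringed green: centred 42 mm along its +y, 56 mm wide, with a 3 mm bevel at the mouth. No-go bore, ringed red: centred 42 mm along -y, 30 mm wide. Both open upward at the top face and are 30 mm deep with a flat floor.
- plug_small_center (a point): Loose dust plug with a barrel 22 mm in diameter, 50 g. The plug stands upright on its barrel with its knob on top; barrel 40 mm tall, then the knob, 20 mm in diameter and 40 mm tall, 80 mm overall. The point is on the axis, 40 mm above the underside: where the knob starts. z is up along the axis.
- plug_middle_center (a point): Loose dust plug with a barrel 38 mm in diameter, 90 g. The plug stands upright on its barrel with its knob on top; barrel 40 mm tall, then the knob, 20 mm in diameter and 40 mm tall, 80 mm overall. The point is on the axis, 40 mm above the underside: where the knob starts. z is up along the axis.
- plug_large_center (a point): Loose dust plug with a barrel 64 mm in diameter, 150 g. The plug stands upright on its barrel with its knob on top; barrel 40 mm tall, then the knob, 20 mm in diameter and 40 mm tall, 80 mm overall. The point is on the axis, 40 mm above the underside: where the knob starts. z is up along the axis.
Things that resemble listed ones, but are neither listed nor needed, are in the scene too. Leave any blue, pink or purple look-alike of the part that bears plug_middle_center alone.

How it is judged:
By the outcome, as a careful person would: the job done as asked, in the order asked, and still so for the second after the job is handed in, with the robot touching nothing.
It also fails if it takes over 42 s, if anything falls off the work surface, if the arm or the gripper's body presses on something with over 40 N, if the wrist force passes 120 N, or if a joint passes its speed limit or range.

## Robot

A 6-joint arm with a two-finger parallel gripper is mounted at the origin on the work surface. World frame = base frame: x ahead of the robot, y to its left, z up, the work surface at z = 0. Lengths are in m, angles in degrees, forces in N, time in s.
With the tool pointing down it reaches from about 0.325 to 0.9 m from the base axis. Payload 6.1 kg.
Tool frame: the origin (TCP) lies between the finger pads; the fingertips stand arm.tip_reach ahead of it and the grasp point (between the pads) lies 2 mm behind it (arm.tip_reach is the distance from the TCP to the fingertips, in m); y points along the fingers, z is the direction in which the jaws open and shut, and the axes are right-handed (so a half turn about y gives the same grasp; the last joint's range is limited). The gripper opens to 87 mm and grips with 3 to 60 N. Pads are 19 mm wide; open, the fingers measure 117 mm over their backs; the gripper's body (75 mm by 190 mm) begins 51 mm behind the grasp point.
Start: joints at [-77.069, 12.628, 87.462, -0, 79.91, -7.225], TCP at [0.215, -0.587, 0.24] pointing down, gripper open.
Joint ranges: [-170.65, 170.65], [-52.31, 119.04], [5.05, 147.46], [-71.25, 251.25], [11.57, 151.72], [-153.62, 153.62]. Speed limits (degrees/s): [147.25, 147.25, 172.46, 180, 180, 180].

## Interface

Orientations are given as [roll, pitch, yaw] about the fixed x, y, z axes, in that order (R = Rz(yaw) Ry(pitch) Rx(roll)).
In Python, from plant import sensors, eyes, ticket, arm gives the robot as it stands.
- The arm moves only by the tool move_arm, never from a script. Its argument "deltas" is a list of rows, each an object with "travel": the shift along the world's x, y, z in m, a list of three; "turn": the turn, a rotation vector about the world's x, y, z in degrees, a list of three. A call has 1 to 12 rows; each row shifts and turns the commanded pose from where the row before left it; what a row does not reach is not made up. A row lasts 1/10 s, in which the tool goes at most 50 mm and 8.59 degrees, less where a joint would pass 70% of its speed; a pose out of reach is approached as far as the arm can. A call with a gripper value outside its range is refused whole. "claw" is the closure, from 0 (fully open) to 1 (shut), set as the call begins (left out, the last holds). The fingers move at their own pace and stop on an object; "newtons" is the grip in N (left out, the last holds). Time passes only in rows, so rows that do not move let the fingers close. It gives the time, the measured TCP pose, the force and the opening at its end, in the units of the state.
- sensors.read_state(): the state, without advancing time (a new reading comes with each control period).
- eyes.get_image(name): name is "scene" or "top" or "wrist"; returns a dict with "pixels" (400x640x3 uint8, blue, green, red), "mtx" (3x3 intrinsics, pixels), "position" and "attitude" of the camera in the world. Camera axes: x right, y down, z forward; pixel columns grow to the right and rows downward; lengths in m; the calibration is good to about 2 mm. A picture is of the moment at which its call begins. There is no depth.
- ticket.finish_job(): hands the job in, once; it reports no verdict.
The state is a dict: "clock": time; "joint_positions": joint angles; "qd": joint speeds; "joint_efforts": joint torques, N m; "tool_pos": TCP position; "tcp_rot": TCP orientation; "wrist_force": force on the tool from outside, world axes, zero at the start; "torque": the same for the moment, N m; "finger_gap": finger opening in m.
Only numpy, scipy, OpenCV 4.12 (cv2) and the standard library are available. Lean on these libraries where they do the work, as an engineer would, in place of code of your own. Each camera call takes 0.05 s, during which the arm holds its last target. There are 200 camera calls.

## Working session

There is one attempt and no reset: what is moved stays moved. The work goes in short steps, Python scripts to look and compute and a tool call to move; the robot and the scene stay as the last step left them, time stands still between calls to the robot, and variables do not carry over. Pictures are saved under pics/ and viewed, about 8 in all and at most 12, crops included, and the job is handed in when it is done.

Besides the shell and the picture viewer there is one more tool, called after "Call:" as name(argument=value, ...) on one line, values as JSON. move_arm: Moves the arm, as the interface text tells. Its arguments: {"type":"object","properties":{"deltas":{"type":"array","items":{"type":"object","properties":{"travel":{"type":"array","items":{"type":"number"}},"turn":{"type":"array","items":{"type":"number"}}}}},"claw":{"type":"number"},"newtons":{"type":"number"}},"required":["deltas"]}

```bash
mkdir -p pics
cat > h.py <<'E'
import numpy as np,cv2
from plant import sensors,eyes,ticket,arm
from scipy.spatial.transform import Rotation as R
def grab(n,f=None):
    d=eyes.get_image(n)
    if f: cv2.imwrite('pics/'+f,d['pixels'])
    return d
def rot(d):
    a=np.array(d['attitude'],float)
    return a if a.shape==(3,3) else R.from_euler('xyz',a,degrees=True).as_matrix()
def plane(d,uv,z):
    v=rot(d)@np.linalg.inv(np.array(d['mtx']))@np.array([uv[0],uv[1],1.]);p=np.array(d['position'])
    return p+v*(z-p[2])/v[2]
def proj(d,P):
    c=rot(d).T@(np.array(P)-np.array(d['position']));q=np.array(d['mtx'])@c;return q[:2]/q[2]
E
python3 - <<'E'
from h import *
for n in('top','scene'):
    d=grab(n,n+'1.png');print(n,d['position'],d['attitude'],np.array(d['mtx']).tolist())
print(sensors.read_state(),arm.tip_reach)
E
```

```text
top [ 0.32810964 -0.06389311  0.88802386] [-168.88651088   -0.29392461  -88.60125305] [[400.2235973317097, 0.0, 313.64948723729583], [0.0, 400.2235973317097, 196.72246225879402], [0.0, 0.0, 1.0]]
scene [0.9809489  0.43199139 0.54989951] [-125.5127822     1.09585788  136.24962356] [[438.5074854240766, 0.0, 313.22442518586155], [0.0, 438.5074854240766, 201.11528255077187], [0.0, 0.0, 1.0]]
{'clock': 0.1, 'joint_positions': array([-7.70684291e+01,  1.26695860e+01,  8.75192804e+01, -1.89355358e-03,
        7.99115014e+01, -7.22432249e+00]), 'qd': array([ 0.0784274 , -0.15941536, -0.17661938,  0.00985187,  0.04518675,
        0.05189908]), 'joint_efforts': array([ 8.61908811e-04, -4.95943987e+01, -3.88520050e+01,  7.02443230e-02,
        5.15774649e-02, -4.63607375e-05]), 'tool_pos': array([ 0.21523208, -0.58619961,  0.23855828]), 'tcp_rot': array([-9.00998054e+01,  1.07727846e-02, -1.59843783e+02]), 'wrist_force': array([-0.35647111, -0.49615347, -0.29621014]), 'torque': array([ 0.00198348,  0.02677926, -0.02765979]), 'finger_gap': 0.08686581467464351} 0.017
```

View pics/top1.png

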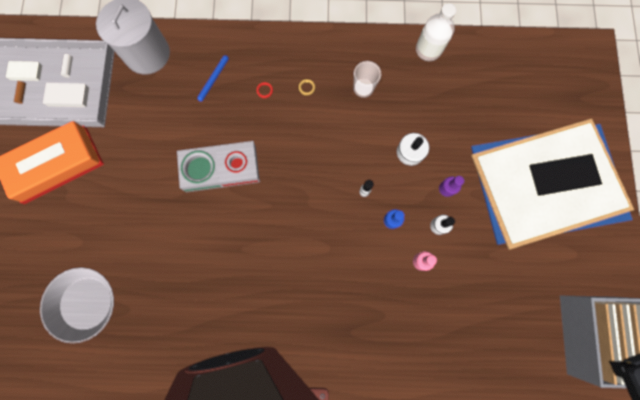

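View pics/scene1.png

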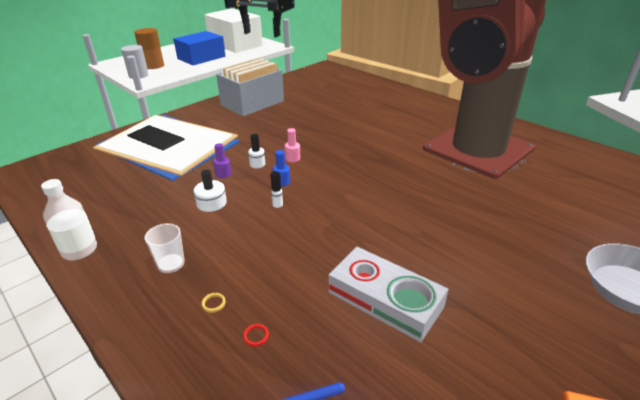

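The top view shows the middle plug at about (442,224), the small one at (366,188) and the large one at (413,149). The gauge has its green ring at (198,167) and red ring at (236,161). Blue, pink and purple look-alikes stand near the middle plug.

```bash
cat >> h.py <<'E'
def blob(d,f,roi):
    x0,y0,x1,y1=roi;im=d['pixels'];hsv=cv2.cvtColor(im,cv2.COLOR_BGR2HSV)
    m=np.zeros(im.shape[:2],np.uint8);m[y0:y1,x0:x1]=(f(hsv.astype(int))[y0:y1,x0:x1]*255).astype(np.uint8)
    cs,_=cv2.findContours(m,cv2.RETR_EXTERNAL,cv2.CHAIN_APPROX_NONE)
    return max(cs,key=cv2.contourArea)
green=lambda h:(h[...,0]>60)&(h[...,0]<90)&(h[...,1]>70)
red=lambda h:((h[...,0]<6)|(h[...,0]>172))&(h[...,1]>140)&(h[...,2]>120)
dark=lambda h:h[...,2]<50
white=lambda h:(h[...,1]<60)&(h[...,2]>130)
E
python3 - <<'E'
from h import *
d=grab('top');s=grab('scene')
def ell(n,d,f,roi,z):
    c=blob(d,f,roi);e=cv2.fitEllipse(c);print(n,e,plane(d,e[0],z).round(4))
ell('g top',d,green,(175,140,217,186),.042);ell('r top',d,red,(220,145,252,174),.042)
ell('g sc',s,green,(380,270,440,314),.042);ell('r sc',s,red,(345,255,385,285),.042)
def box(n,d,f,roi):
    c=blob(d,f,roi);print(n,cv2.boundingRect(c),cv2.minAreaRect(c))
box('knob top',d,dark,(430,205,460,240));box('knob sc',s,dark,(245,130,270,160))
box('bar top',d,white,(425,205,460,240));box('bar sc',s,white,(240,140,272,172))
v=[cv2.resize(d['pixels'][130:280,340:480],None,fx=4,fy=4,interpolation=2)]
v=v[0];cv2.imwrite('pics/crop.png',v)
for n,dd,uv in(('top',d,(449,221)),('scene',s,(255,137))):print(n,plane(dd,uv,.08).round(4))
E
```

```text
g top ((198.5497283935547, 168.0932159423828), (18.534732818603516, 22.239412307739258), 56.34535217285156) [0.5516 0.1884 0.042 ]
r top ((236.26771545410156, 162.71878051757812), (7.631323337554932, 10.371332168579102), 69.88542175292969) [0.5659 0.107  0.042 ]
g sc ((410.2924499511719, 298.1771240234375), (16.61480712890625, 31.235841751098633), 102.77217102050781) [0.5672 0.1983 0.042 ]
r sc ((364.1451110839844, 270.1588439941406), (19.475509643554688, 27.708026885986328), 96.06961059570312) [0.5712 0.1099 0.042 ]
knob top (442, 217, 12, 9) ((447.60003662109375, 221.70001220703125), (6.260990142822266, 12.074767112731934), 63.43495178222656)
knob sc (251, 135, 8, 16) ((254.6154022216797, 142.42308044433594), (15.380306243896484, 6.325770854949951), 82.87498474121094)
bar top (430, 215, 23, 20) ((440.2000427246094, 225.40003967285156), (18.782970428466797, 20.57182502746582), 63.43495178222656)
bar sc (248, 147, 18, 22) ((256.61883544921875, 157.68812561035156), (20.59726905822754, 16.219106674194336), 84.2894058227539)
top [ 0.4435 -0.341   0.08  ]
scene [ 0.4496 -0.3326  0.08  ]
```

View pics/crop.png

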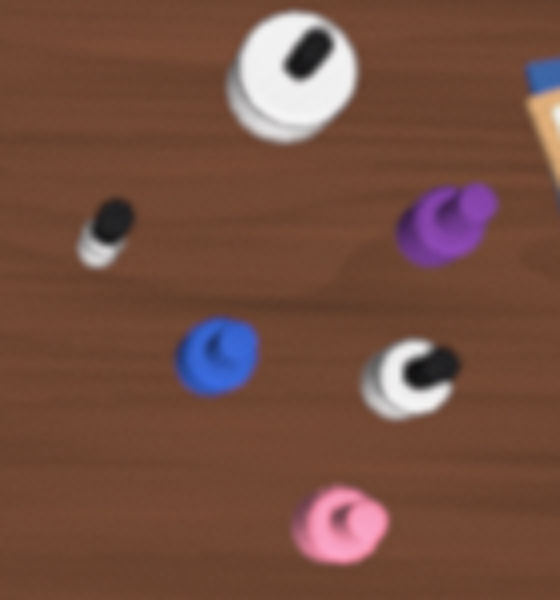

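The crop shows the middle plug's barrel top at about (444,224) in the full image and its knob top at about (451,221). I'll move above it and look with the wrist camera.

Call:
move_arm(deltas=[{"travel": [0.02,0.021,0]},{"travel": [0.023,0.025,0]},{"travel": [0.023,0.025,0]},{"travel": [0.023,0.025,0]},{"travel": [0.023,0.025,0]},{"travel": [0.023,0.025,0]},{"travel": [0.023,0.025,0]},{"travel": [0.023,0.025,0]},{"travel": [0.023,0.025,0]},{"travel": [0.023,0.025,0]},{"travel": [0.003,0.002,0]},{"travel": [0,0,0]}])

```text
validation failed for argument at $.de...
```

Run:
```python
from h import *
d=grab('wrist','w1.png');print(d['position'],d['attitude'],np.array(d['mtx']).round(1).tolist())
s=sensors.read_state();print(s['tool_pos'],s['tcp_rot'],s['joint_positions'].round(1),s['wrist_force'])
print(proj(d,[.445,-.338,.08]),proj(d,[.445,-.338,.04]))
```

```text
[ 0.28949605 -0.55899688  0.38364765] [ 1.63362942e+02  9.14014292e-02 -6.98123389e+01] [[286.4, 0.0, 315.2], [0.0, 286.4, 200.8], [0.0, 0.0, 1.0]]
[ 0.21529498 -0.58645431  0.23901281] [-9.00525059e+01  7.53252381e-03 -1.59844895e+02] [-77.1  12.7  87.5   0.   79.9  -7.2] [-0.18501466 -0.35397517 -0.04267402]
[ 122.34105268 -176.66666944] [ 150.21509746 -134.59279961]
```

View pics/w1.png

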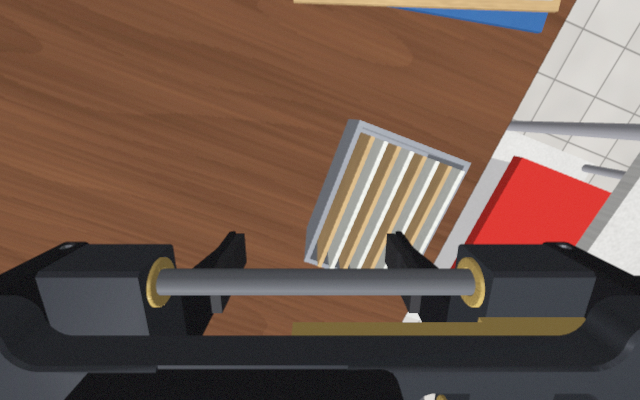

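The move was refused, probably because "turn" was left out, so this picture is the unmoved view: the card box, with the fingers at the bottom. I'll resend with turns and stop short so the plug is ahead of the jaws in the wrist view.

Call:
move_arm(deltas=[{"travel": [0.02,0.028,0],"turn": [0,0,0]},{"travel": [0.02,0.028,0],"turn": [0,0,0]},{"travel": [0.02,0.028,0],"turn": [0,0,0]},{"travel": [0.02,0.028,0],"turn": [0,0,0]},{"travel": [0.02,0.028,0],"turn": [0,0,0]},{"travel": [0.02,0.028,0],"turn": [0,0,0]},{"travel": [0.02,0.028,0],"turn": [0,0,0]},{"travel": [0.02,0.025,0],"turn": [0,0,0]},{"travel": [0,0,0],"turn": [0,0,0]},{"travel": [0,0,0],"turn": [0,0,0]}])

```text
clock: 1.25
tool_pos: [0.3756, -0.3654, 0.2396]
tcp_rot: [-90.0, -0.0, -159.7]
wrist_force: [-0.7, -0.6, -0.3]
finger_gap: 0.087
```

Run:
```python
from h import *
d=grab('wrist','w2.png');print(d['position'],d['attitude'])
s=sensors.read_state();print(s['clock'],s['tool_pos'],s['tcp_rot'],s['joint_positions'].round(1),s['wrist_force'])
print(proj(d,[.445,-.338,.08]),proj(d,[.445,-.338,.04]))
```

```text
[ 0.44975762 -0.33768459  0.38437829] [ 1.63332694e+02 -2.61124368e-03 -6.97074090e+01]
1.3 [ 0.37516996 -0.36605344  0.23959285] [-8.99757136e+01 -2.70609769e-02 -1.59813005e+02] [-52.9  -1.3 102.4  -0.   78.8  16.9] [ 0.72335031 -0.2186669   0.4612848 ]
[313.89650707 119.71224304] [314.04967318 119.17244877]
```

View pics/w2.png

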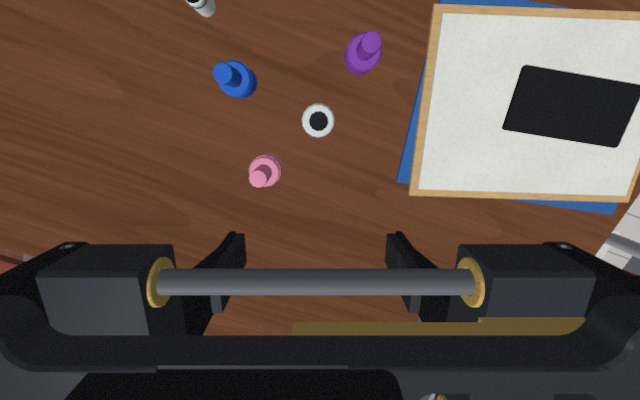

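The wrist view shows the middle plug at (318,121), almost directly below the camera. Pink is at (265,170), blue at (235,78) and purple at (363,52), all clear of it.

Run:
```python
from h import *
d=grab('wrist')
for n,f,z in(('knob',dark,.08),('barrel',white,.04)):
    c=blob(d,f,(298,100,340,142));e=cv2.fitEllipse(c);print(n,e,plane(d,e[0],z).round(4))
s=sensors.read_state();p=plane(d,cv2.fitEllipse(blob(d,white,(298,100,340,142)))[0],.04);print(p-s['tool_pos'])
```

```text
knob ((317.3814697265625, 120.32737731933594), (15.997339248657227, 17.111000061035156), 0.9910939335823059) [ 0.4453 -0.3422  0.08  ]
barrel ((317.0458984375, 119.6612548828125), (31.808582305908203, 33.242916107177734), 172.79627990722656) [ 0.4453 -0.3421  0.04  ]
[ 0.07037749  0.02426235 -0.19956086]
```

Call:
move_arm(deltas=[{"travel": [0.02,0.007,-0.02],"turn": [0,0,0]},{"travel": [0.02,0.007,-0.03],"turn": [0,0,0]},{"travel": [0.02,0.007,-0.03],"turn": [0,0,0]},{"travel": [0.01,0.003,-0.02],"turn": [0,0,0]},{"travel": [0,0,-0.02],"turn": [0,0,0]},{"travel": [0,0,-0.02],"turn": [0,0,0]},{"travel": [0,0,-0.02],"turn": [0,0,0]},{"travel": [0,0,-0.016],"turn": [0,0,0]},{"travel": [0,0,0],"turn": [0,0,0]},{"travel": [0,0,0],"turn": [0,0,0]}], claw=0.4)

```text
clock: 2.35
tool_pos: [0.445, -0.3423, 0.0636]
tcp_rot: [-90.0, -0.0, -159.9]
wrist_force: [-0.1, -0.2, 0.3]
finger_gap: 0.0522
```

Call:
move_arm(deltas=[{"travel": [0,0,0],"turn": [0,0,0]},{"travel": [0,0,0],"turn": [0,0,0]},{"travel": [0,0,0],"turn": [0,0,0]},{"travel": [0,0,0],"turn": [0,0,0]},{"travel": [0,0,0],"turn": [0,0,0]},{"travel": [0,0,0],"turn": [0,0,0]}], claw=1, newtons=15)

```text
clock: 2.95
tool_pos: [0.4455, -0.3418, 0.0638]
tcp_rot: [-90.0, 0.0, -159.8]
wrist_force: [0.2, 0.2, 1.5]
finger_gap: 0.0193
```

Call:
move_arm(deltas=[{"travel": [0,0,0.02],"turn": [0,0,0]},{"travel": [0,0,0.03],"turn": [0,0,0]},{"travel": [0,0,0.04],"turn": [0,0,0]},{"travel": [0,0,0.04],"turn": [0,0,0]},{"travel": [0,0.01,0.04],"turn": [0,0,0]},{"travel": [0.002,0.025,0.006],"turn": [0,0,0]},{"travel": [0.004,0.04,0],"turn": [0,0,0]},{"travel": [0.004,0.04,0],"turn": [0,0,0]},{"travel": [0.004,0.04,0],"turn": [0,0,0]},{"travel": [0.004,0.04,0],"turn": [0,0,0]},{"travel": [0.004,0.04,0],"turn": [0,0,0]},{"travel": [0.004,0.04,0],"turn": [0,0,0]}])

```text
clock: 4.15
tool_pos: [0.471, -0.065, 0.2394]
tcp_rot: [-90.0, -0.0, -159.9]
wrist_force: [0.7, 0.3, -0.1]
finger_gap: 0.0197
```

Call:
move_arm(deltas=[{"travel": [0.004,0.04,0],"turn": [0,0,0]},{"travel": [0.004,0.04,0],"turn": [0,0,0]},{"travel": [0.004,0.04,0],"turn": [0,0,0]},{"travel": [0.001,0.04,0],"turn": [0,0,0]},{"travel": [0,0.02,0],"turn": [0,0,0]},{"travel": [0,0.008,0],"turn": [0,0,0]},{"travel": [0,0,0],"turn": [0,0,0]},{"travel": [0,0,0],"turn": [0,0,0]}])

```text
clock: 4.95
tool_pos: [0.4843, 0.1204, 0.2394]
tcp_rot: [-90.0, -0.0, -159.9]
wrist_force: [-0.8, -0.9, -0.9]
finger_gap: 0.0194
```

Run:
```python
from h import *
d=grab('wrist','w3.png');print(d['position'],d['attitude'])
s=sensors.read_state();print(s['clock'],s['tool_pos'],s['tcp_rot'],s['joint_positions'].round(1),s['wrist_force'],s['finger_gap'])
```

```text
[0.55854921 0.1480568  0.38410337] [ 1.63322177e+02 -5.67215982e-03 -6.98304512e+01]
5.0 [0.48439627 0.12019442 0.23942241] [-8.99756400e+01 -2.28174752e-02 -1.59902384e+02] [  4.9  -4.8 105.8  -0.   79.   74.8] [-1.21062292  0.09465605 -1.01956586] 0.01962715969632719
```

View pics/w3.png

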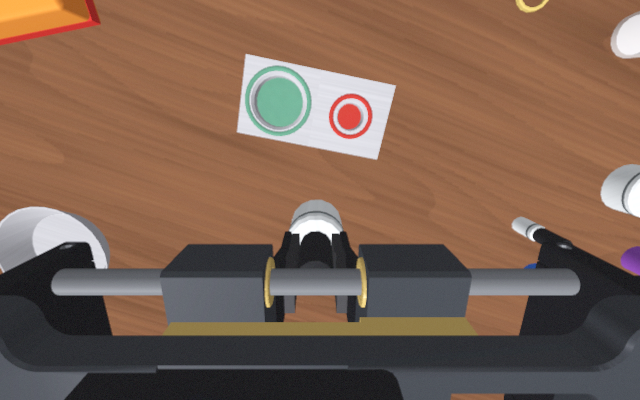

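The wrist view shows the gauge unobstructed, with the green go ring at about (278,101) and the red no-go ring at (350,116). The plug hangs upright in the jaws at (316,225).

Run:
```python
from h import *
d=grab('wrist');P={}
def fit(n,f,roi):
    c=blob(d,f,roi);e=cv2.fitEllipse(cv2.convexHull(c));P[n]=plane(d,e[0],.042);print(n,e,P[n].round(4))
fit('go',green,(235,55,320,145));fit('nogo',red,(322,88,380,145))
c=blob(d,lambda h:(h[...,2]>100)&((h[...,1]<60)|green(h)|red(h)),(225,45,405,170));r=cv2.minAreaRect(c);q=plane(d,r[0],.042);print('block',r,q.round(4),((P['go']+P['nogo'])/2).round(4))
g=P['go']-P['nogo'];print(np.linalg.norm(g),np.degrees(np.arctan2(g[1],g[0])))
s=sensors.read_state()['tool_pos'];off=np.array([.4454,-.3420,0])-[.4453,-.3421,0]
print('delta nogo',P['nogo']-s+off,'nogo->go',g)
# held barrel bottom
c=blob(d,white,(285,195,345,245));print(cv2.boundingRect(c))
```

```text
go ((277.41912841796875, 100.55166625976562), (64.59613800048828, 69.25251007080078), 162.18453979492188) [0.5587 0.1932 0.042 ]
nogo ((349.83038330078125, 115.96016693115234), (41.78127670288086, 44.19283676147461), 21.48866844177246) [0.5713 0.1101 0.042 ]
block ((312.25, 107.25), (153.951171875, 79.23091888427734), 11.309932708740234) [0.5654 0.1538 0.042 ] [0.565  0.1517 0.042 ]
0.08400031020653201 98.6733724705169
delta nogo [ 0.08696088 -0.00985274 -0.19746557] nogo->go [-0.01266737  0.08303969  0.        ]
(289, 200, 54, 45)
```

Call:
move_arm(deltas=[{"travel": [0.02,-0.002,0],"turn": [0,0,0]},{"travel": [0.03,-0.004,-0.01],"turn": [0,0,0]},{"travel": [0.025,-0.003,-0.02],"turn": [0,0,0]},{"travel": [0.012,-0.001,-0.03],"turn": [0,0,0]},{"travel": [0,0,-0.03],"turn": [0,0,0]},{"travel": [0,0,-0.02],"turn": [0,0,0]},{"travel": [0,0,-0.01],"turn": [0,0,0]},{"travel": [0,0,-0.005],"turn": [0,0,0]},{"travel": [0,0,0],"turn": [0,0,0]},{"travel": [0,0,0],"turn": [0,0,0]}])

```text
clock: 6.05
tool_pos: [0.5723, 0.1111, 0.116]
tcp_rot: [-90.0, 0.1, -159.9]
wrist_force: [0.4, 0.1, -1.1]
finger_gap: 0.0196
```

Call:
move_arm(deltas=[{"travel": [0,0,-0.003],"turn": [0,0,0]},{"travel": [0,0,-0.002],"turn": [0,0,0]},{"travel": [0,0,-0.001],"turn": [0,0,0]},{"travel": [0,0,-0.001],"turn": [0,0,0]},{"travel": [0,0,-0.001],"turn": [0,0,0]},{"travel": [0,0,0],"turn": [0,0,0]},{"travel": [0,0,0],"turn": [0,0,0]}])

```text
clock: 6.75
tool_pos: [0.5713, 0.1113, 0.1065]
tcp_rot: [-90.0, -0.0, -159.8]
wrist_force: [-0.5, -0.3, -0.2]
finger_gap: 0.0196
```

Call:
move_arm(deltas=[{"travel": [0,-0.001,-0.0005],"turn": [0,0,0]},{"travel": [0,0,-0.0005],"turn": [0,0,0]},{"travel": [0,0,-0.0005],"turn": [0,0,0]},{"travel": [0,0,0],"turn": [0,0,0]},{"travel": [0,0,0],"turn": [0,0,0]}])

```text
clock: 7.25
tool_pos: [0.5718, 0.1102, 0.1057]
tcp_rot: [-90.0, 0.0, -159.8]
wrist_force: [-1.4, -0.8, 5.4]
finger_gap: 0.0194
```

Contact came at the expected height, so the plug rests on the no-go bore. I'll let go here briefly and check.

Call:
move_arm(deltas=[{"travel": [0,0,0],"turn": [0,0,0]},{"travel": [0,0,0],"turn": [0,0,0]},{"travel": [0,0,0],"turn": [0,0,0]},{"travel": [0,0,0],"turn": [0,0,0]},{"travel": [0,0,0],"turn": [0,0,0]},{"travel": [0,0,0],"turn": [0,0,0]},{"travel": [0,0,0],"turn": [0,0,0]},{"travel": [0,0,0],"turn": [0,0,0]}], claw=0.5)

```text
clock: 8.05
tool_pos: [0.5713, 0.1103, 0.105]
tcp_rot: [-90.0, -0.0, -159.8]
wrist_force: [0.2, -0.2, 0.3]
finger_gap: 0.0436
```

Run:
```python
from h import *
s=grab('scene');t=grab('top');w=grab('wrist')
f=lambda a:cv2.resize(a,None,fx=3,fy=3,interpolation=2)
cv2.imwrite('pics/n1.png',np.hstack([f(s['pixels'][190:350,310:470])[:480,:400],f(t['pixels'][110:240,150:280])[:480,:390] if 0 else np.pad(f(t['pixels'][110:240,160:290]),((0,90),(0,0),(0,0)))]))
st=sensors.read_state();print(st['tool_pos'],st['wrist_force'],st['finger_gap'])
print(proj(s,[.5713,.1101,.122]),proj(s,[.5713,.1101,.042]))
```

```text
[0.57137431 0.1102873  0.10506017] [-0.45723196  0.40375045  0.48035074] 0.0440293343142835
[366.7543054  232.30315329] [364.21067238 270.25859457]
```

View pics/n1.png

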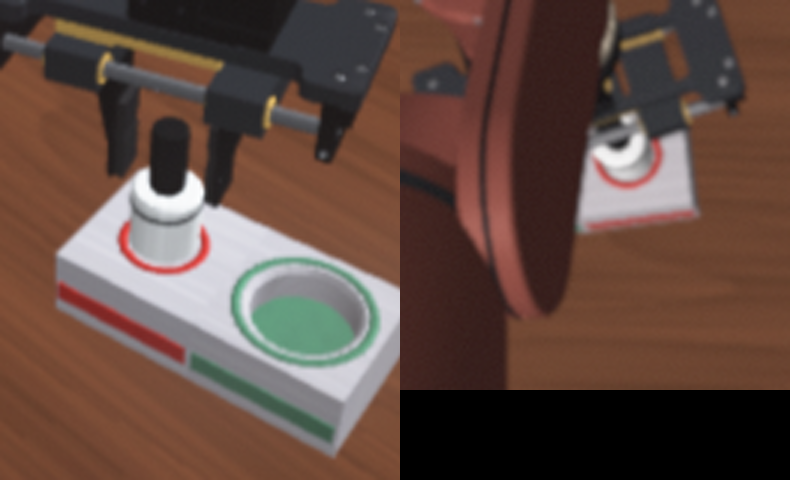

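The plug stands upright and centred in the red ring, with the jaws open (the scene crop shows it at about (165,230)). I'll grip again and move it to the go bore.

Call:
move_arm(deltas=[{"travel": [0,0,0],"turn": [0,0,0]},{"travel": [0,0,0],"turn": [0,0,0]},{"travel": [0,0,0],"turn": [0,0,0]},{"travel": [0,0,0],"turn": [0,0,0]},{"travel": [0,0,0],"turn": [0,0,0]}], claw=1, newtons=15)

```text
clock: 8.7
tool_pos: [0.5714, 0.1103, 0.105]
tcp_rot: [-90.0, -0.0, -159.8]
wrist_force: [1.1, -0.6, -0.8]
finger_gap: 0.0197
```

Call:
move_arm(deltas=[{"travel": [0,0,0.01],"turn": [0,0,0]},{"travel": [0,0,0.02],"turn": [0,0,0]},{"travel": [0,0,0],"turn": [0,0,0]},{"travel": [-0.003,0.02,0],"turn": [0,0,0]},{"travel": [-0.005,0.033,0],"turn": [0,0,0]},{"travel": [-0.0045,0.02,0],"turn": [0,0,0]},{"travel": [0,0.01,0],"turn": [0,0,0]},{"travel": [0,0,0],"turn": [0,0,0]},{"travel": [0,0,0],"turn": [0,0,0]}])

```text
clock: 9.6
tool_pos: [0.559, 0.1927, 0.1348]
tcp_rot: [-90.0, -0.0, -159.8]
wrist_force: [-0.3, -0.4, -0.5]
finger_gap: 0.0195
```

Call:
move_arm(deltas=[{"travel": [0,0,-0.01],"turn": [0,0,0]},{"travel": [0,0,-0.012],"turn": [0,0,0]},{"travel": [0,0,-0.012],"turn": [0,0,0]},{"travel": [0,0,-0.012],"turn": [0,0,0]},{"travel": [0,0,-0.008],"turn": [0,0,0]},{"travel": [0,0,-0.003],"turn": [0,0,0]},{"travel": [0,0,-0.001],"turn": [0,0,0]},{"travel": [0,0,-0.001],"turn": [0,0,0]},{"travel": [0,0,-0.0005],"turn": [0,0,0]},{"travel": [0,0,0],"turn": [0,0,0]},{"travel": [0,0,0],"turn": [0,0,0]}])

```text
clock: 10.7
tool_pos: [0.5591, 0.1934, 0.0759]
tcp_rot: [-90.0, 0.0, -159.8]
wrist_force: [0.6, 0.2, -1.1]
finger_gap: 0.0195
```

Call:
move_arm(deltas=[{"travel": [0,0,-0.0005],"turn": [0,0,0]},{"travel": [0,0,-0.0005],"turn": [0,0,0]},{"travel": [0,0,-0.0005],"turn": [0,0,0]},{"travel": [0,0,0],"turn": [0,0,0]},{"travel": [0,0,0],"turn": [0,0,0]}])

```text
clock: 11.2
tool_pos: [0.5594, 0.1933, 0.0749]
tcp_rot: [-90.0, 0.1, -159.8]
wrist_force: [-1.7, -0.3, 5.9]
finger_gap: 0.0192
```

It's on the floor of the bore. I'll release, retreat upward and back, then check.

Call:
move_arm(deltas=[{"travel": [0,0,0],"turn": [0,0,0]},{"travel": [0,0,0],"turn": [0,0,0]},{"travel": [0,0,0],"turn": [0,0,0]},{"travel": [0,0,0],"turn": [0,0,0]},{"travel": [0,0,0],"turn": [0,0,0]},{"travel": [0,0,0],"turn": [0,0,0]},{"travel": [0,0,0.01],"turn": [0,0,0]},{"travel": [0,0,0.02],"turn": [0,0,0]},{"travel": [0,0,0.03],"turn": [0,0,0]},{"travel": [0,0,0.04],"turn": [0,0,0]},{"travel": [0,0,0.03],"turn": [0,0,0]},{"travel": [0,0,0.02],"turn": [0,0,0]}], claw=0.4)

```text
clock: 12.4
tool_pos: [0.56, 0.1936, 0.2283]
tcp_rot: [-90.0, 0.3, -159.8]
wrist_force: [0.2, -0.4, -0.1]
finger_gap: 0.0527
```

Call:
move_arm(deltas=[{"travel": [-0.02,-0.02,0],"turn": [0,0,0]},{"travel": [-0.025,-0.02,0],"turn": [0,0,0]},{"travel": [-0.02,-0.02,0],"turn": [0,0,0]},{"travel": [-0.01,-0.01,0],"turn": [0,0,0]},{"travel": [0,0,0],"turn": [0,0,0]},{"travel": [0,0,0],"turn": [0,0,0]},{"travel": [0,0,0],"turn": [0,0,0]}])

```text
clock: 13.1
tool_pos: [0.4845, 0.1237, 0.2246]
tcp_rot: [-90.0, 0.1, -159.8]
wrist_force: [0.1, -0.1, -0.8]
finger_gap: 0.052
```

Run:
```python
from h import *
s=grab('scene');w=grab('wrist')
f=lambda a,k:cv2.resize(a,None,fx=k,fy=k,interpolation=2)
a=f(s['pixels'][130:350,180:470],1.36);b=f(w['pixels'][:250],.62)
h=max(len(a),len(b));pad=lambda i:np.pad(i,((0,h-len(i)),(0,0),(0,0)))
cv2.imwrite('pics/end.png',np.hstack([pad(a),pad(b)]))
print('expected knob top/start scene',proj(s,[.559,.193,.092]),proj(s,[.559,.193,.052]))
for n,z in (('knob',.092),):
    c=blob(w,dark,tuple(int(v) for v in np.r_[proj(w,[.559,.193,z])-25,proj(w,[.559,.193,z])+25]));e=cv2.fitEllipse(c);print(e,plane(w,e[0],z))
print(sensors.read_state())
```

```text
expected knob top/start scene [414.42712233 269.85662369] [411.39912896 288.9025992 ]
((279.8521728515625, 101.36224365234375), (10.500090599060059, 14.694235801696777), 9.211994171142578) [0.55880953 0.18603972 0.092     ]
{'clock': 13.2, 'joint_positions': array([ 5.28309231e+00, -4.04740977e+00,  1.06785820e+02,  6.54054432e-03,
        7.72552024e+01,  7.50920175e+01]), 'qd': array([-0.11423741,  0.15151935,  0.29784766, -0.1188356 ,  0.0891111 ,
        0.00583563]), 'joint_efforts': array([-7.77832721e-02, -3.51434004e+01, -3.83879006e+01,  5.04390034e-02,
       -6.24607760e-02,  3.66714376e-03]), 'tool_pos': array([0.48431238, 0.1237559 , 0.22413327]), 'tcp_rot': array([-9.00045216e+01,  7.81338813e-03, -1.59810368e+02]), 'wrist_force': array([0.43441448, 0.1819926 , 0.02411583]), 'torque': array([ 0.03578293, -0.02295365, -0.01086789]), 'finger_gap': 0.052111270547123376}
```

View pics/end.png

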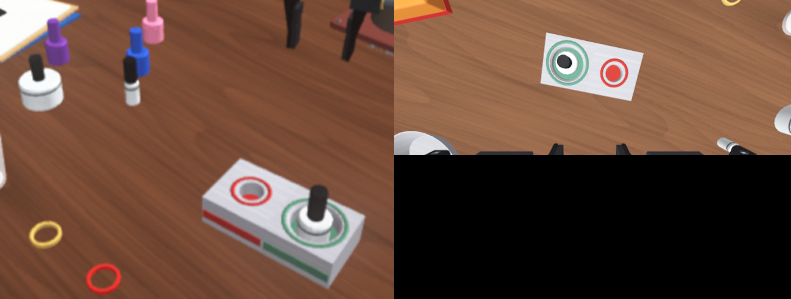

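The final view shows the plug upright in the green bore. Its knob top is at about (414,268) in the scene image, against a predicted (414,270), and the other plugs and look-alikes haven't moved.

```bash
python3 -c "
from h import *
print(ticket.finish_job())"
```

```text
the job is handed in; nothing more can be done
None
```

The job is done and handed in at about 13 s: the middle plug (38 mm barrel) is in the go bore, upright, let go and with the gripper clear.

- **No-go bore:** I set the plug down on the no-go bore, and contact came at top-face height with about 5 N. I opened the jaws, and the scene picture showed it standing upright, centred in the red ring. Then I gripped it again.
- **Go bore:** I lowered it about 30 mm below that height to the floor, felt about 6 N of contact, released it and backed off.
- **Last checks:** In the scene camera the knob top is within about 2 pixels of where a fully home, upright plug should show. The other two plugs and the look-alikes appear unmoved.
- **One disagreement:** A rough wrist-camera measurement put the knob top about 7 mm off in y. I put that down to the mask catching the knob's side in the slanted view and did not check further, as the scene view and the contact height both fit a seated plug.
- **One refused move:** My first move call was rejected for a missing field, and the arm did not move.

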